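Unhitch the trailer coupler from its ball

ROBOT

A 7-joint arm with a two-finger parallel gripper is mounted at the origin on a cart in front of the work surface, level with it; the furniture and walls round the work are solid. World frame = base frame: x ahead of the robot, y to its left, z up, the work surface at z = 0. Lengths are in m, angles in rad, forces in N, time in s.
With the tool pointing down it reaches from about 0.4 to 0.85 m from the base axis. Payload 10.4 kg.
Tool frame: the origin (TCP) lies midway between the tips of the shut fingers; the grasp point (between the pads) lies 19 mm behind it (manip.grasp_offset is the distance from the TCP to the grasp point, in m); z points along the fingers, y is the line along which they close (so a half turn about z gives the same grasp; the last joint's range is limited). The gripper opens to 85 mm and grips with 20 to 120 N. Pads are 22 mm wide; open, the fingers measure 114 mm over their backs; the gripper's body (76 mm by 85 mm) begins 54 mm behind the grasp point. The pads swing forward as they close: fully open they stand 13 mm farther back than shut.
Start: joints at [1.198, 0.332, -0.065, 1.46, 0.022, 1.35, -0.088], TCP at [0.214, -0.587, 0.231] pointing down, gripper open.
Joint ranges: [-2.6, 2.6], [-0.5, 2.12], [-1.47, 1.34], [0.16, 2.42], [-1.27, 4.41], [0.06, 2.06], [-2.6, 2.6]. Speed limits (rad/s): [2.22, 2.22, 2.79, 2.79, 3.14, 3.14, 3.14].

INTERFACE

Orientations are given as a unit quaternion [x, y, z, w].
In Python, from workcell import manip gives the robot as it stands.
- The arm moves only by the tool jog_arm, called after "Call:" as name(argument=value, ...), one argument or row to a line, values as JSON. Schema: {"type":"object","properties":{"moves":{"type":"array","items":{"type":"object","properties":{"wx":{"type":"number"},"wy":{"type":"number"},"wz":{"type":"number"},"sx":{"type":"number"},"sy":{"type":"number"},"sz":{"type":"number"},"jaw":{"type":"number"}},"additionalProperties":false,"required":["jaw"]},"minItems":1,"maxItems":20},"grip_force":{"type":"number"},"only":{"type":"string"},"quiet":{"type":"boolean"},"lines":{"type":"string"}},"required":["moves"],"additionalProperties":false}. moves is a list of rows, 1 to 20 of them, each an object with the fields wx, wy, wz (a rotation vector in normalised numbers (1 is pi rad)), sx, sy, sz (the shift in normalised numbers (1 is 800 mm)), jaw (the opening from 0.0 (shut) to 1.0 (fully open)); a field left out counts as zero (the opening has to be given); each row is the pose to reach, as a shift and turn from the pose commanded when the call began, along the tool's axes at that moment; what a row does not reach only later rows make up. A row lasts 1/8 s, in which the tool goes at most 0.0625 m and 0.188 rad, less where a joint would pass 70% of its speed; a pose out of reach is approached as far as the arm can. The fingers move at their own pace and stop on an object; grip_force is the grip in N (left out, the last holds). Time passes only in rows, so rows that do not move let the fingers close. The tool returns the time, the measured TCP pose, the force, the opening and the grip force at its end. only (a regular expression) keeps the lines of the reply that match it, lines (a string "A,B") keeps lines A to B, and quiet returns only ok. Shift and turn numbers lie between -1 and 1, and a call with a number outside is refused. Input that does not fit is refused with a message, and nothing moves.
- manip.get_obs(): the state, without advancing time (a new reading comes with each control period).
- manip.camera(name): name is "scene" or "top"; returns the picture (420x560x3 uint8, blue, green, red); there is no depth.
- manip.calibration(name): a dict with "fx", "fy", "cx", "cy" (pixels), "world_from_camera" (4x4, takes a point from camera to world coordinates). Camera axes: x right, y up, looking along -z (the intrinsics and any distortion apply to the point x, -y, -z); pixel columns grow to the right and rows downward; lengths in m; the calibration is good to about 2 mm. A picture is of the moment at which its call begins. calibration takes no time and is no camera call.
- manip.hand_in(): hands the job in; it is judged then, once.
The state is a dict: "clock": time; "joint_pos": joint angles; "joint_velocities": joint speeds; "tau": joint torques, N m; "position": TCP position; "ee_rot": TCP orientation; "ft_force": force on the tool from outside, world axes, zero at the start; "torque": the same for the moment, N m; "grip_width": opening from 0.0 (shut) to 1.0 (fully open); "grasp_force": force on a finger pad.
Only numpy, scipy, OpenCV 4.12 (cv2) and the standard library are available. Lean on these libraries where they do the work, as an engineer would, in place of code of your own. Each camera call takes 0.05 s, during which the arm holds its last target. There are 200 camera calls.

TASK

Free the coupler with its tongue stub from the ball mount: pull the yellow-headed locking pin straight up out of it and stand it in the metal pot. Then, with the coupler still down on its ball, pull the spring-loaded red latch tab sideways all the way towards the black grip plate (squeeze the two together), lift the coupler off the ball, and finish holding it level and still in the gripper, about 10 cm above its seat. Leave the blue screwdriver, the bolt and the hex key where they are.

Things in the scene. Friction and masses are not known exactly. Their poses are not given: they have to be found in the camera images.
- ball_mount: Fixed grey base plate 260 x 110 x 10 mm with a steel tow ball and, 150 mm behind it, a tail rest with side lugs. Origin on the worktop under the ball; z up, +x from ball to tail rest. Ball 36 mm across on a thin neck, centre 75 mm and flat top 90.6 mm above the worktop; its underside is flat and the latch bolt hooks beneath it.
- coupler: Loose blue coupler, 52 mm wide, with dark tongue stub 36 x 36 mm; 0.4 to 0.7 kg. Fits over the ball with 2 mm play. Origin at the ball's centre when seated; z up, +x along the tongue, x -26 to 190 mm. Deck and latch strips reach z = 28 mm; skirt down to z = -16: it must rise 32 mm to clear the ball. Centre of mass near x = 35: gripped at x = 22 it stays level if held firmly (60 N or more).
- latch (a joint): Slide of the red latch tab along the coupler's +y, towards the black plate: 0 shut (bolt hooked under the ball), 0.014 m fully pulled (stop). A spring pulls it shut with 3 N at 0, 8 N at 0.014; it must be beyond 0.009 to pass the ball. With the locking pin in, it moves only 2 mm or so.
- latch_tab (a point): Middle of the top edge of the upright red latch tab: at x 22, y -27, z 72 mm in the coupler's frame when shut. The tab is 24 mm wide (x), 6 mm thick (y), and stands free over z 28 to 72 mm.
- fixed_grip (a point): Middle of the top edge of the black fixed grip plate: x 22, y 15, z 72 mm in the coupler's frame; 24 mm wide (x), 6 mm thick (y), parallel to the red tab. Tab and plate can be gripped together from above: 48 mm over their outer faces at rest, 34 mm with the latch fully pulled (then centred at y = +1 mm, 14 mm from this point).
- pin: Locking pin, 118 mm long, 60 g, upright in a hole of latch and coupler at x = 53, y = 0 of the coupler. Origin at its tip, z along it to the head. Shank 9 mm thick up to z = 32 mm (in the hole, 1 mm play), collar 16 mm thick z 32 to 37, stem 11 mm thick to 68, yellow round head 16 mm thick z 68 to 118. It must rise 32 mm to be out.
- pin_head (a point): Centre of the top of the pin's yellow head, 118 mm above its tip.
- pot_in (a point): Inner floor centre of the fixed upright metal pot, 5 mm above the worktop. The pot is round, 56 mm outside and 48 mm inside, its rim 80 mm above the worktop, on a flange 72 mm across.
- pot_rim (a point): Centre of the pot's mouth, 80 mm above the worktop.
- driver: Bystander: small screwdriver with blue handle lying flat, 15 x 103 x 15 mm, long along its y; origin under its middle.
- bolt: Bystander: small steel bolt standing on its hexagon head, 17 x 19 x 27 mm; origin under its middle.
- hex_key: Bystander: black hex key lying flat, 32 x 79 x 7 mm, long along its y; origin under its middle.

How it is judged:
On the way, in this order (a step that is already met when the one before it is completed fails the run):
1. the pin is out of the coupler and stands in the pot, let go (horizontal distance between pin and pot_in below 0.025 m and z of pin in the frame of pot_in below 0.02 m and contact force between pin and the fingers below 0.1 N), for 0.2 s.
2. the latch is pulled (over 10 mm) while the coupler still sits on the ball (value of joint latch above 0.01 m and z of coupler in the frame of ball_mount below 0.083 m), for 0.1 s.
At the end, for the whole second after the job is handed in: The gripper holds the coupler still, 70 to 200 mm above its seated height, within 15 degrees of level, touching neither ball mount nor pot, and the pin stands in the pot, tip within 20 mm of the pot's floor (all of step 1 and z of coupler in the frame of ball_mount between 0.145 and 0.275 m and angle between coupler's own z axis and vertical below 0.26 rad and linear speed of coupler below 0.03 m/s and contact force between coupler and the fingers above 2 N and contact force between coupler and ball_mount below 0.1 N and contact force between coupler and pot below 0.1 N); the arm keeps its last pose, push and grip.
It fails at once if the blue screwdriver is shifted by more than 30 mm (distance of driver from where it was at the start of the episode above 0.03 m).
It fails at once if the bolt is shifted by more than 30 mm (distance of bolt from where it was at the start of the episode above 0.03 m).
It fails at once if the hex key is shifted by more than 30 mm (distance of hex_key from where it was at the start of the episode above 0.03 m).
It also fails if it takes over 58 s, if anything falls off the work surface, if the arm or the gripper's body presses on something with over 40 N, if the wrist force passes 120 N, or if a joint passes its speed limit or range.

## Working session

There is one attempt and no reset: what is moved stays moved. The work goes in short steps, Python scripts to look and compute and a tool call to move; the robot and the scene stay as the last step left them, time stands still between calls to the robot, and variables do not carry over. Pictures are saved under pics/ and viewed, at most 10 in all, crops included, and the job is handed in when it is done.

```bash
ls; mkdir -p pics
```

Run:
```python
from workcell import manip
import cv2,numpy as np
for n in("scene","top"):
    cv2.imwrite(f"pics/{n}0.png",manip.camera(n)); c=manip.calibration(n); print({k:np.round(v,3) if not isinstance(v,(str,dict)) else v for k,v in c.items()})
o=manip.get_obs();print(o["clock"],o["position"],o["ee_rot"],manip.grasp_offset)
```

```text
pics
workcell.py
{'fx': np.float64(382.514), 'fy': np.float64(382.514), 'cx': np.float64(283.244), 'cy': np.float64(209.974), 'world_from_camera': array([[-0.668,  0.573, -0.475,  0.135],
       [-0.744, -0.529,  0.409,  0.383],
       [-0.017,  0.627,  0.779,  0.825],
       [ 0.   ,  0.   ,  0.   ,  1.   ]])}
{'fx': np.float64(441.478), 'fy': np.float64(441.478), 'cx': np.float64(282.749), 'cy': np.float64(201.975), 'world_from_camera': array([[-0.016,  0.981, -0.193,  0.355],
       [-1.   , -0.012,  0.024,  0.035],
       [ 0.021,  0.193,  0.981,  1.152],
       [ 0.   ,  0.   ,  0.   ,  1.   ]])}
0.1 [ 0.21409812 -0.58683543  0.23061472] [ 9.84742327e-01  1.74017705e-01 -1.28209971e-04 -6.09609345e-04] 0.0187
```

View pics/scene0.png

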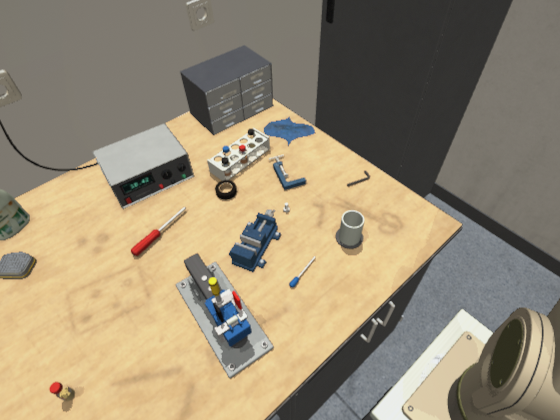

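View pics/top0.png

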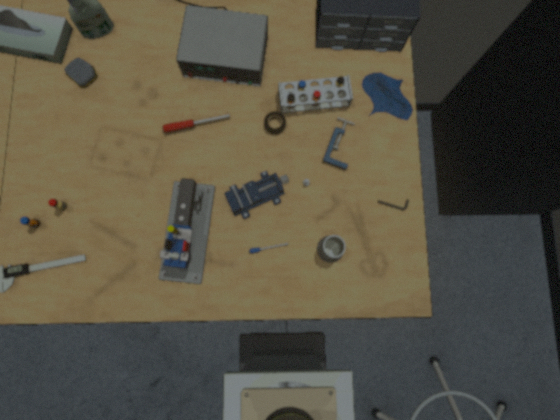

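The scene view shows the mount at about (225,315), the yellow head at (213,285), the red tab at (237,300) and the pot at (351,228). In the top view the yellow head is at (171,230), the red tab at (185,246), the pot at (332,248), and the bolt probably at (306,182). Next I'll enlarge the crops.

Create h.py:
```python
from workcell import manip
import cv2,numpy as np
def ray(n,p):
    c=manip.calibration(n);T=np.array(c["world_from_camera"])
    d=T[:3,:3]@np.array([(p[0]-c["cx"])/c["fx"],-(p[1]-c["cy"])/c["fy"],-1]);return T[:3,3],d/np.linalg.norm(d)
def plane(n,p,z):
    o,d=ray(n,p);return o+d*(z-o[2])/d[2]
def tri(a,b):
    A=0;B=0;R=[ray("scene",a),ray("top",b)]
    for o,d in R: M=np.eye(3)-np.outer(d,d);A=A+M;B=B+M@o
    x=np.linalg.solve(A,B);return x,[np.linalg.norm((np.eye(3)-np.outer(d,d))@(x-o)) for o,d in R]
def blobs(im,lo,hi,roi):
    x0,y0,x1,y1=roi;h=cv2.cvtColor(im[y0:y1,x0:x1],cv2.COLOR_BGR2HSV);m=cv2.inRange(h,lo,hi)
    n,l,s,c=cv2.connectedComponentsWithStats(m)
    return [(int(s[i,4]),np.round(c[i]+[x0,y0],1),s[i,:4]+[x0,y0,0,0]) for i in range(1,n) if s[i,4]>3]
```

Run:
```python
from h import *
s=cv2.imread("pics/scene0.png");t=cv2.imread("pics/top0.png")
a=cv2.resize(s[240:380,165:285],None,fx=4,fy=4,interpolation=2);b=cv2.resize(t[170:290,150:225],None,fx=4.667,fy=4.667,interpolation=2)
H=max(a.shape[0],b.shape[0]);f=lambda q:cv2.copyMakeBorder(q,0,H-q.shape[0],0,0,0)
o=np.hstack([f(a),f(b)])[:600,:];o=o[:,:830];o=cv2.resize(o,(800,int(o.shape[0]*800/o.shape[1])));cv2.imwrite("pics/crop.png",o);print(o.shape)
for n,im,r in(("scene",s,(165,240,285,380)),("top",t,(150,170,225,290))):
    print(n,"Y",blobs(im,(20,120,90),(34,255,255),r));print("R",blobs(im,(0,140,80),(9,255,255),r),blobs(im,(170,140,80),(180,255,255),r))
```

```text
(539, 800, 3)
scene Y [(132, array([213.8, 285.5]), array([208, 277,  12,  19]))]
R [(72, array([236.5, 299.6]), array([232, 291,   9,  18]))] []
top Y [(35, array([170. , 228.2]), array([167, 225,   7,   7]))]
R [(18, array([184.8, 245.6]), array([184, 242,   3,   9]))] [(7, array([183.3, 247. ]), array([183, 244,   2,   7]))]
```

View pics/crop.png

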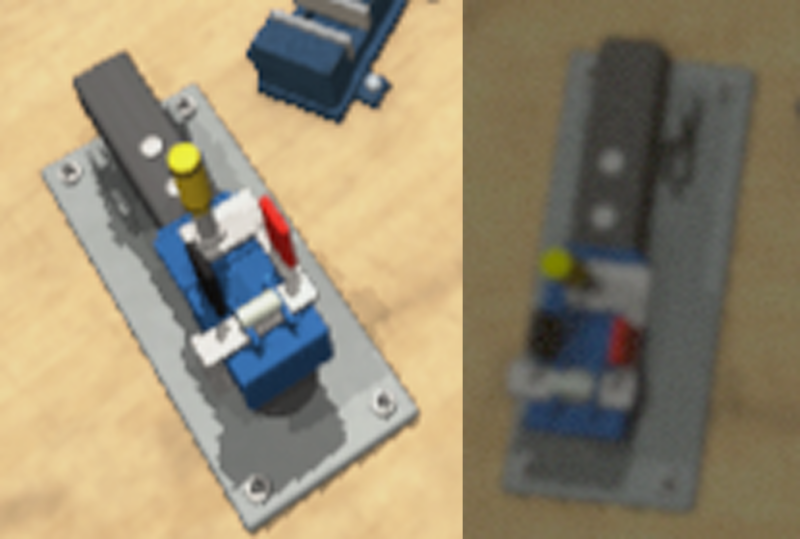

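The crop shows the pin's yellow head top at scene (212.7,280.7) and top (171,228.7). The red tab faces the robot's side (right), the black plate is on the left, and the plate corners are clear in both views.

Run:
```python
from h import *
sc=lambda x,y:(165+x/3.855-.37,240+y/3.855-.37); tp=lambda x,y:(150+(x-462.6)/4.498-.39,170+y/4.498-.39)
S=[sc(*p) for p in((40,173),(197,84),(420,410),(252,531))];T=[tp(*p) for p in((573,48),(757,68),(693,510),(503,490))]
for n,P in(("scene",S),("top",T)):
    W=np.array([plane(n,p,.01)[:2] for p in P]);print(n,W.round(4).tolist(),"c",W.mean(0).round(4));
    ax=(W[0]+W[1]-W[2]-W[3])/2;print("len",np.linalg.norm(ax),"w",np.linalg.norm(W[0]-W[1]),np.linalg.norm(W[2]-W[3]),"yaw",np.degrees(np.arctan2(ax[1],ax[0])), "wid yaw",np.degrees(np.arctan2(*(W[0]+W[3]-W[1]-W[2])[::-1])))
print("pinhead",tri(sc(184,157),tp(558,263)),plane("scene",sc(184,157),.189),plane("top",tp(558,263),.189))
s=cv2.imread("pics/scene0.png");t=cv2.imread("pics/top0.png")
print("tab",plane("scene",sc(267,201),.147),plane("top",tp(619,340),.147),tri(sc(267,201),tp(619,340)))
a=cv2.resize(s[200:260,320:380],None,fx=6.5,fy=6.5,interpolation=2);b=cv2.resize(t[220:280,302:362],None,fx=6.5,fy=6.5,interpolation=2)
cv2.imwrite("pics/pot.png",np.hstack([a,b]))
```

```text
scene [[0.6369, 0.2962], [0.6233, 0.1874], [0.3693, 0.2185], [0.3809, 0.3256]] c [0.5026 0.2569]
len 0.2567494316814121 w 0.10965394555723793 0.10766343851885957 yaw -6.758904697768176 wid yaw 83.35806590904316
top [[0.6416, 0.2942], [0.6284, 0.186], [0.3728, 0.2185], [0.3855, 0.3255]] c [0.5071 0.2561]
len 0.25783197264534524 w 0.10901000803849567 0.10769484104935935 yaw -7.099984240338495 wid yaw 83.09567950925859
pinhead (array([0.48964419, 0.25834136, 0.18432977]), [np.float64(0.00034562539153651107), np.float64(0.0003456253915365117)]) [0.48677147 0.25903635 0.189     ] [0.48924706 0.25751608 0.189     ]
tab [0.46124934 0.23428153 0.147     ] [0.45557032 0.23535522 0.147     ] (array([0.45604745, 0.23497098, 0.15490279]), [np.float64(0.001700309667504353), np.float64(0.0017003096675043494)])
```

View pics/pot.png

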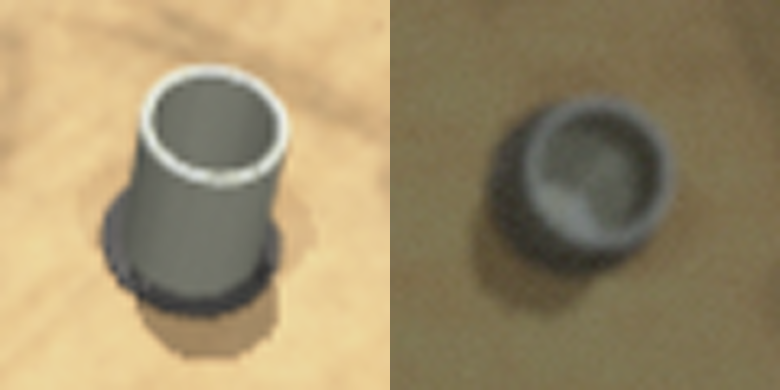

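The pot's rim centre is at scene (352.5,218.8) and top (334,246.1).

Add to h.py:
```python
from scipy.spatial.transform import Rotation as Ro
def go(targets,yaw=None):
    "print shifts in the tool's axes to each world target; yaw: tool x heading in deg, pointing straight down"
    o=manip.get_obs();R=Ro.from_quat(o["ee_rot"]);p=np.array(o["position"])
    if yaw is not None: print("rot",(R.inv()*(Ro.from_euler("z",yaw,degrees=True)*Ro.from_euler("x",180,degrees=True))).as_rotvec().round(3))
    for t in targets: print(np.round(R.inv().apply(np.array(t)-p),4))
    print("at",p.round(4),"joints",np.round(o["joint_pos"],2),"t",o["clock"],"F",np.round(o["ft_force"],1))
```

Run:
```python
from h import *
a,b=(352.5,218.8),(334,246.1);print("rim",tri(a,b),plane("scene",a,.08),plane("top",b,.08))
go([(.4,-.25,.27),(.45,.05,.28),(.488,.258,.25),(.488,.258,.152)],173)
```

```text
rim (array([ 0.45465081, -0.11444885,  0.07838343]), [np.float64(0.0006086763920598031), np.float64(0.0006086763920598593)]) [ 0.45344425 -0.11369454  0.08      ] [ 0.45501497 -0.11389886  0.08      ]
rot [-0.00e+00 -2.00e-03 -2.67e+00]
[ 0.2901 -0.2528 -0.0391]
[ 0.4399 -0.5175 -0.0488]
[ 0.5469 -0.6998 -0.0185]
[ 0.5469 -0.6997  0.0795]
at [ 0.2141 -0.5868  0.2306] joints [ 1.2   0.33 -0.06  1.46  0.02  1.35 -0.09] t 0.1 F [-0.1  0.5  0.4]
```

The rows are not in the units I measure in: shifts go in shares of 800 mm and turns go in shares of pi rad. I convert before sending: -0.7 m / 0.8 = -0.875, -0.655 m / 0.8 = -0.8188, -2.67 rad / 3.1416 = -0.8499.

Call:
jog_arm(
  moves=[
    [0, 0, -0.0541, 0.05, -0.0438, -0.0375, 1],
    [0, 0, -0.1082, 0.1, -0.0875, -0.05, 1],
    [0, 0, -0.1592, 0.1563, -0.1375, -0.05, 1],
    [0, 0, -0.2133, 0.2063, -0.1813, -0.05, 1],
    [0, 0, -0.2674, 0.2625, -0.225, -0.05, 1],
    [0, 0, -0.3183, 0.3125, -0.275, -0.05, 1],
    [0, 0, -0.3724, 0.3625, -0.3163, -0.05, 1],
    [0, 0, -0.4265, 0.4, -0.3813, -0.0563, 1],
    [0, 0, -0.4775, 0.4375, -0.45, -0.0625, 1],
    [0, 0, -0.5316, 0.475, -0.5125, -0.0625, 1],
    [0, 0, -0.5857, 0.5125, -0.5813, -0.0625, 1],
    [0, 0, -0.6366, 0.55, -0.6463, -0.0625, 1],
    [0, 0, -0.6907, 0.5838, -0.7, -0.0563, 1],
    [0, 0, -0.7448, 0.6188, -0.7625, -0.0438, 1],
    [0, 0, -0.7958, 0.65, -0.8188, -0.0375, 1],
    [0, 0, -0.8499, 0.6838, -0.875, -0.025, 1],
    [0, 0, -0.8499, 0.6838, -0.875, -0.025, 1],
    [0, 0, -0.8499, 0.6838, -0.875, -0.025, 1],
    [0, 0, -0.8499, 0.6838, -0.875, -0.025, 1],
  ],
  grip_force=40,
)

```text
refused: moves[0]: [0, 0, -0.0541, 0.05, -0.0438, -0.0375, 1] is not of type 'object' (schema: type "object"). Nothing was moved.
```

The call was refused and nothing moved: it wants a list of objects with named fields. Same move again in that form.

Call:
jog_arm(
  moves=[
    {"wz": -0.0541, "sx": 0.05, "sy": -0.0438, "sz": -0.0375, "jaw": 1},
    {"wz": -0.1082, "sx": 0.1, "sy": -0.0875, "sz": -0.05, "jaw": 1},
    {"wz": -0.1592, "sx": 0.1563, "sy": -0.1375, "sz": -0.05, "jaw": 1},
    {"wz": -0.2133, "sx": 0.2063, "sy": -0.1813, "sz": -0.05, "jaw": 1},
    {"wz": -0.2674, "sx": 0.2625, "sy": -0.225, "sz": -0.05, "jaw": 1},
    {"wz": -0.3183, "sx": 0.3125, "sy": -0.275, "sz": -0.05, "jaw": 1},
    {"wz": -0.3724, "sx": 0.3625, "sy": -0.3163, "sz": -0.05, "jaw": 1},
    {"wz": -0.4265, "sx": 0.4, "sy": -0.3813, "sz": -0.0563, "jaw": 1},
    {"wz": -0.4775, "sx": 0.4375, "sy": -0.45, "sz": -0.0625, "jaw": 1},
    {"wz": -0.5316, "sx": 0.475, "sy": -0.5125, "sz": -0.0625, "jaw": 1},
    {"wz": -0.5857, "sx": 0.5125, "sy": -0.5813, "sz": -0.0625, "jaw": 1},
    {"wz": -0.6366, "sx": 0.55, "sy": -0.6463, "sz": -0.0625, "jaw": 1},
    {"wz": -0.6907, "sx": 0.5838, "sy": -0.7, "sz": -0.0563, "jaw": 1},
    {"wz": -0.7448, "sx": 0.6188, "sy": -0.7625, "sz": -0.0438, "jaw": 1},
    {"wz": -0.7958, "sx": 0.65, "sy": -0.8188, "sz": -0.0375, "jaw": 1},
    {"wz": -0.8499, "sx": 0.6838, "sy": -0.875, "sz": -0.025, "jaw": 1},
    {"wz": -0.8499, "sx": 0.6838, "sy": -0.875, "sz": -0.025, "jaw": 1},
    {"wz": -0.8499, "sx": 0.6838, "sy": -0.875, "sz": -0.025, "jaw": 1},
    {"wz": -0.8499, "sx": 0.6838, "sy": -0.875, "sz": -0.025, "jaw": 1},
  ],
  grip_force=40,
)

```text
clock: 2.48
position: [0.4886, 0.2565, 0.2515]
ee_rot: [0.062, 0.998, -0.0, 0.0]
ft_force: [0.3, 0.5, 0.3]
grip_width: 0.999
grasp_force: 0.0
```

Run:
```python
from h import *
go([(.488,.258,.25),(.488,.258,.152)],173)
cv2.imwrite("pics/s1.png",manip.camera("scene"))
```

```text
rot [-0.001  0.001 -0.002]
[0.0008 0.0014 0.0015]
[0.0009 0.0015 0.0995]
at [0.4886 0.2565 0.2515] joints [ 0.25  0.29 -0.98  1.59  0.25  1.39  0.7 ] t 2.475 F [0.3 0.5 0.3]
```

Converted, 0.098 m / 0.8 = 0.1225, 0.075 m / 0.8 = 0.0938.

Call:
jog_arm(
  moves=[
    {"sy": 0.0013, "sz": 0.05, "jaw": 1},
    {"sy": 0.0013, "sz": 0.0938, "jaw": 1},
    {"sy": 0.0013, "sz": 0.1225, "jaw": 1},
    {"sy": 0.0013, "sz": 0.1225, "jaw": 1},
    {"sy": 0.0013, "sz": 0.1225, "jaw": 0},
    {"sy": 0.0013, "sz": 0.1225, "jaw": 0},
    {"sy": 0.0013, "sz": 0.1225, "jaw": 0},
    {"sy": 0.0013, "sz": 0.1225, "jaw": 0},
    {"sy": 0.0013, "sz": 0.1225, "jaw": 0},
    {"sy": 0.0013, "sz": 0.1225, "jaw": 0},
    {"sy": 0.0013, "sz": 0.1225, "jaw": 0},
  ],
  grip_force=40,
)

```text
clock: 3.9
position: [0.4885, 0.2589, 0.1536]
ee_rot: [0.061, 0.998, 0.0, 0.0]
ft_force: [0.1, -1.5, 5.5]
grip_width: 0.173
grasp_force: 38.9
```

Run:
```python
from h import *
cv2.imwrite("pics/s2.png",cv2.resize(manip.camera("scene")[200:380,150:330],None,fx=3,fy=3))
```

```text
(no output)
```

View pics/s2.png

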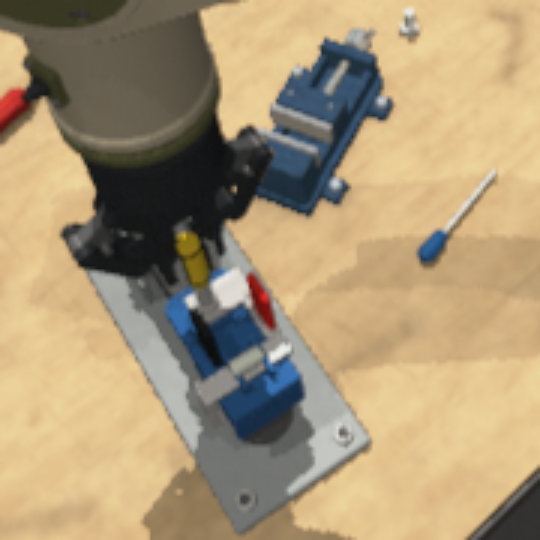

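The fingers hold the yellow head (opening about 15 mm, 39 N), with the head visible in front of the closed fingers at crop (190,255). Lifting straight up.

Converted, -0.12 m / 0.8 = -0.15, -0.1 m / 0.8 = -0.125.

Call:
jog_arm(
  moves=[
    {"sz": -0.0125, "jaw": 0},
    {"sz": -0.025, "jaw": 0},
    {"sz": -0.0375, "jaw": 0},
    {"sz": -0.0563, "jaw": 0},
    {"sz": -0.0875, "jaw": 0},
    {"sz": -0.125, "jaw": 0},
    {"sz": -0.15, "jaw": 0},
    {"sz": -0.15, "jaw": 0},
  ],
)

```text
clock: 4.95
position: [0.4888, 0.2595, 0.2751]
ee_rot: [0.061, 0.998, 0.001, 0.001]
ft_force: [0.0, -0.3, -0.0]
grip_width: 0.176
grasp_force: 39.0
```

Run:
```python
from h import *
go([(.4545,-.114,.27),(.4545,-.114,.093)],173)
```

```text
rot [0.001 0.003 0.   ]
[-0.0113 -0.3749  0.0046]
[-0.0108 -0.3751  0.1816]
at [0.4888 0.2595 0.2751] joints [ 0.25  0.28 -0.98  1.55  0.24  1.43  0.7 ] t 4.95 F [ 0.  -0.3 -0. ]
```

Converted, -0.375 m / 0.8 = -0.4688, -0.34 m / 0.8 = -0.425.

Call:
jog_arm(
  moves=[
    {"sy": -0.0625, "jaw": 0},
    {"sx": -0.0025, "sy": -0.1375, "jaw": 0},
    {"sx": -0.005, "sy": -0.2125, "jaw": 0},
    {"sx": -0.0075, "sy": -0.2875, "jaw": 0},
    {"sx": -0.01, "sy": -0.3625, "jaw": 0},
    {"sx": -0.0125, "sy": -0.425, "jaw": 0},
    {"sx": -0.0138, "sy": -0.4688, "jaw": 0},
    {"sx": -0.0138, "sy": -0.4688, "jaw": 0},
    {"sx": -0.0138, "sy": -0.4688, "jaw": 0},
    {"sx": -0.0138, "sy": -0.4688, "jaw": 0},
  ],
)

```text
clock: 6.2
position: [0.4538, -0.1134, 0.2732]
ee_rot: [0.06, 0.998, 0.0, -0.0]
ft_force: [0.2, -0.5, -0.7]
grip_width: 0.172
grasp_force: 39.1
```

Run:
```python
from h import *
go([(.4545,-.114,.27),(.4545,-.114,.093)],173)
im=manip.camera("scene");cv2.imwrite("pics/s3.png",cv2.resize(im[140:280,280:420],None,fx=4,fy=4))
```

```text
rot [ 0.    -0.     0.002]
[-0.0008 -0.0005  0.0032]
[-0.0008 -0.0005  0.1802]
at [ 0.4538 -0.1134  0.2732] joints [ 0.87 -0.   -0.71  1.76 -0.    1.38  1.61] t 6.2 F [ 0.2 -0.5 -0.7]
```

View pics/s3.png

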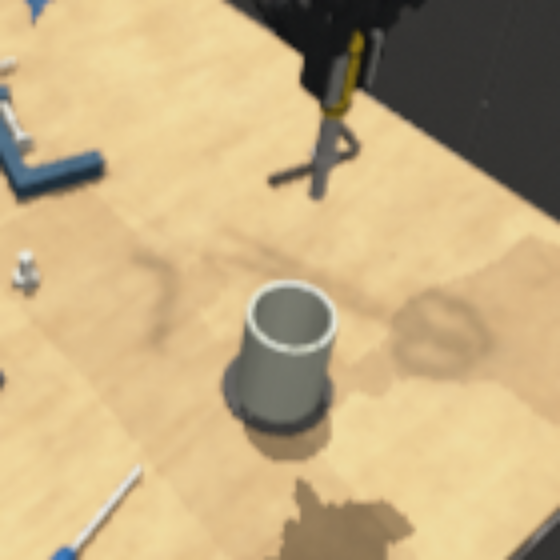

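The pin hangs straight, tip at crop (318,198), with the pot below. I'll check the tip's position before lowering.

Run:
```python
from h import *
p=(280+318/4,140+196/4)
for z in(.18,.19,.2):print(z,plane("scene",p,z))
```

```text
0.18 [ 0.45645749 -0.1220655   0.18      ]
0.19 [ 0.45147051 -0.11422946  0.19      ]
0.2 [ 0.44648353 -0.10639342  0.2       ]
```

Call:
jog_arm(
  moves=[
    {"sz": 0.05, "jaw": 0},
    {"sz": 0.1, "jaw": 0},
    {"sz": 0.15, "jaw": 0},
    {"sz": 0.1875, "jaw": 0},
    {"sz": 0.21, "jaw": 0},
    {"sz": 0.2213, "jaw": 0},
    {"sz": 0.2213, "jaw": 0},
    {"sz": 0.2213, "jaw": 0},
  ],
)

```text
clock: 7.25
position: [0.4544, -0.1148, 0.0973]
ee_rot: [0.061, 0.998, -0.0, 0.001]
ft_force: [-0.5, -0.6, 0.2]
grip_width: 0.176
grasp_force: 39.1
```

Converted, -0.17 m / 0.8 = -0.2125, -0.14 m / 0.8 = -0.175.

Call:
jog_arm(
  moves=[
    {"sz": 0.005, "jaw": 0},
    {"sz": 0.0088, "jaw": 0},
    {"sz": 0.0088, "jaw": 0},
    {"sz": 0.0088, "jaw": 0.5},
    {"sz": 0.0088, "jaw": 0.8},
    {"sz": 0.0088, "jaw": 1},
    {"sz": 0.0088, "jaw": 1},
    {"sz": -0.025, "jaw": 1},
    {"sz": -0.1, "jaw": 1},
    {"sz": -0.175, "jaw": 1},
    {"sz": -0.2125, "jaw": 1},
    {"sz": -0.2125, "jaw": 1},
  ],
)

```text
clock: 8.75
position: [0.4548, -0.1149, 0.2685]
ee_rot: [0.061, 0.998, -0.001, 0.002]
ft_force: [-0.4, -0.0, -0.6]
grip_width: 0.998
grasp_force: 0.0
```

Run:
```python
from h import *
im=manip.camera("scene");cv2.imwrite("pics/s4.png",cv2.resize(im[160:360,200:400],None,fx=3,fy=3))
c=np.array([.435,.2645]);u=np.array([np.cos(np.radians(-7)),np.sin(np.radians(-7))]);v=np.array([-u[1],u[0]])
g=c+.022*u-.006*v;print(g)
go([(*g,.27),(*g,.11)],173)
```

```text
[0.4561048 0.2558636]
rot [-0.001  0.001  0.   ]
[ 0.0429  0.3681 -0.0036]
[0.0432 0.3682 0.1564]
at [ 0.454  -0.1148  0.2668] joints [ 0.88 -0.   -0.72  1.77  0.    1.37  1.61] t 8.8 F [-0.2 -0.3 -0.8]
```

View pics/s4.png

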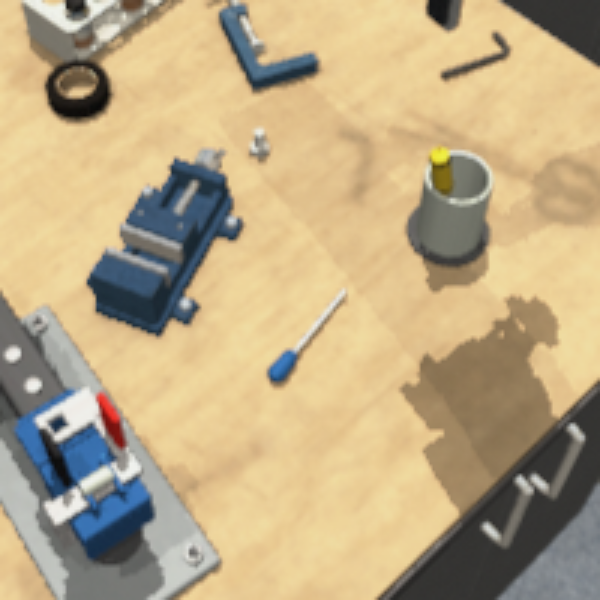

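The pin stands in the pot (head at crop (441,160)), and the bystanders are untouched. The coupler is still seated with its red tab at crop (112,420). For the grip I'm centring at y=+1 mm, so the red tab is pulled over to the fixed plate.

Converted, 0.375 m / 0.8 = 0.4688, 0.34 m / 0.8 = 0.425.

Call:
jog_arm(
  moves=[
    {"sx": 0.0075, "sy": 0.0625, "jaw": 1},
    {"sx": 0.0163, "sy": 0.1375, "jaw": 1},
    {"sx": 0.025, "sy": 0.2125, "jaw": 1},
    {"sx": 0.0338, "sy": 0.2875, "jaw": 1},
    {"sx": 0.0425, "sy": 0.3625, "jaw": 1},
    {"sx": 0.05, "sy": 0.425, "jaw": 1},
    {"sx": 0.0538, "sy": 0.4688, "jaw": 1},
    {"sx": 0.0538, "sy": 0.4688, "jaw": 1},
    {"sx": 0.0538, "sy": 0.4688, "jaw": 1},
    {"sx": 0.0538, "sy": 0.4688, "jaw": 1},
  ],
  grip_force=90,
)

```text
clock: 10.05
position: [0.4568, 0.2614, 0.2658]
ee_rot: [0.062, 0.998, -0.001, -0.0]
ft_force: [-0.1, 0.5, 0.2]
grip_width: 0.996
grasp_force: 0.0
```

Run:
```python
from h import *
s=manip.camera("scene");t=manip.camera("top")
print("R",blobs(s,(0,140,80),(9,255,255),(165,240,285,380)))
c=np.array([.435,.2645]);u=np.array([np.cos(np.radians(-7)),np.sin(np.radians(-7))]);v=np.array([-u[1],u[0]])
g=c+.022*u+.001*v
go([(*g,.27),(*g,.106)],173)
```

```text
R [(74, array([236.5, 299.4]), array([232, 291,   9,  18]))]
rot [-0.001  0.    -0.001]
[ 0.0001  0.0011 -0.0038]
[1.000e-04 1.200e-03 1.602e-01]
at [0.4569 0.2617 0.2662] joints [ 0.35  0.24 -1.1   1.62  0.22  1.41  0.68] t 10.15 F [ 0.1 -0.5 -0.4]
```

Converted, 0.16 m / 0.8 = 0.2, 0.155 m / 0.8 = 0.1938.

Call:
jog_arm(
  moves=[
    {"sy": 0.0013, "sz": 0.05, "jaw": 1},
    {"sy": 0.0013, "sz": 0.1, "jaw": 1},
    {"sy": 0.0013, "sz": 0.1438, "jaw": 1},
    {"sy": 0.0013, "sz": 0.175, "jaw": 1},
    {"sy": 0.0013, "sz": 0.1938, "jaw": 1},
    {"sy": 0.0013, "sz": 0.2, "jaw": 1},
    {"sy": 0.0013, "sz": 0.2, "jaw": 1},
  ],
)

```text
clock: 11.02
position: [0.457, 0.2639, 0.1068]
ee_rot: [0.061, 0.998, 0.0, 0.0]
ft_force: [0.1, -0.3, 0.6]
grip_width: 1.0
grasp_force: 0.0
```

Run:
```python
from h import *
go([(.457,.2628,.106)],173)
im=manip.camera("scene");cv2.imwrite("pics/s5.png",cv2.resize(im[220:370,160:310],None,fx=4,fy=4))
```

```text
rot [0.    0.001 0.   ]
[-0.0002 -0.001   0.0008]
at [0.457  0.2639 0.1068] joints [ 0.25  0.41 -1.02  1.82  0.38  1.12  0.55] t 11.025 F [ 0.1 -0.3  0.6]
```

View pics/s5.png

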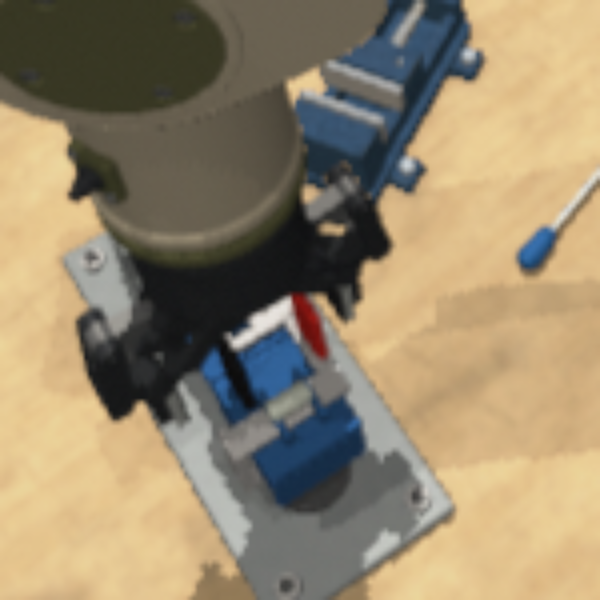

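The fingers straddle the red tab (312,325) and black plate (232,370), with tips at about (347,310) and (175,410). Closing.

Converted, -0.0005 m / 0.8 = -0.0006.

Call:
jog_arm(
  moves=[
    {"sy": -0.0006, "jaw": 0.6},
    {"sy": -0.0006, "jaw": 0.5},
    {"sy": -0.0006, "jaw": 0.3},
    {"sy": -0.0006, "jaw": 0},
    {"sy": -0.0006, "jaw": 0},
    {"sy": -0.0006, "jaw": 0},
    {"sy": -0.0006, "jaw": 0},
    {"sy": -0.0006, "jaw": 0},
    {"sy": -0.0006, "jaw": 0},
  ],
  grip_force=90,
)

```text
clock: 12.2
position: [0.4574, 0.264, 0.1075]
ee_rot: [0.061, 0.998, 0.001, 0.001]
ft_force: [-0.1, -0.2, 8.7]
grip_width: 0.366
grasp_force: 90.1
```

Converted, -0.02 m / 0.8 = -0.025, -0.015 m / 0.8 = -0.0188.

Call:
jog_arm(
  moves=[
    {"jaw": 0},
    {"sz": -0.0063, "jaw": 0},
    {"sz": -0.0125, "jaw": 0},
    {"sz": -0.0188, "jaw": 0},
    {"sz": -0.025, "jaw": 0},
    {"sz": -0.025, "jaw": 0},
  ],
)

```text
clock: 12.95
position: [0.4568, 0.2634, 0.1267]
ee_rot: [0.061, 0.998, 0.0, 0.0]
ft_force: [-0.1, -0.3, -4.0]
grip_width: 0.37
grasp_force: 89.7
```

Run:
```python
from h import *
go([])
im=manip.camera("scene");cv2.imwrite("pics/s6.png",cv2.resize(im[220:370,160:310],None,fx=4,fy=4))
```

```text
at [0.4568 0.2634 0.1267] joints [ 0.27  0.38 -1.03  1.81  0.36  1.16  0.57] t 12.95 F [-0.1 -0.3 -4. ]
```

View pics/s6.png

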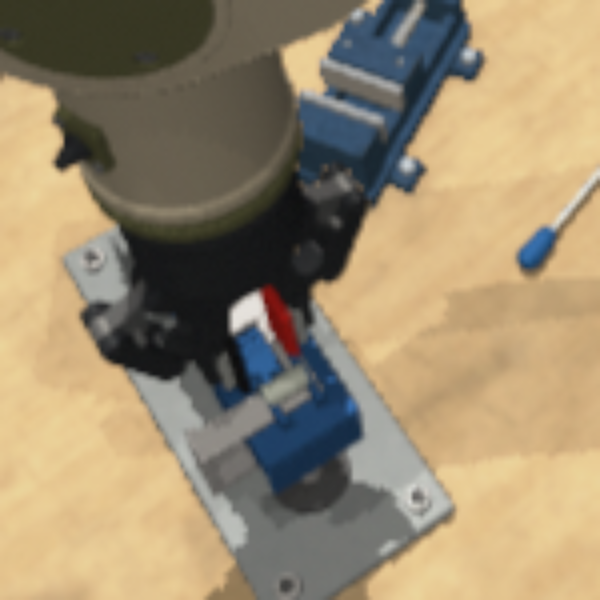

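The latch is pulled and the coupler is rising freely, carrying about 4 N of weight. I'll raise it to about 10 cm.

Converted, -0.085 m / 0.8 = -0.1063, -0.08 m / 0.8 = -0.1.

Call:
jog_arm(
  moves=[
    {"sz": -0.0125, "jaw": 0},
    {"sz": -0.025, "jaw": 0},
    {"sz": -0.0438, "jaw": 0},
    {"sz": -0.0625, "jaw": 0},
    {"sz": -0.0813, "jaw": 0},
    {"sz": -0.1, "jaw": 0},
    {"sz": -0.1063, "jaw": 0},
    {"sz": -0.1063, "jaw": 0},
    {"sz": -0.1063, "jaw": 0},
    {"sz": -0.1063, "jaw": 0},
    {"sz": -0.1063, "jaw": 0},
  ],
)

```text
clock: 14.38
position: [0.4565, 0.2632, 0.211]
ee_rot: [0.061, 0.998, -0.0, -0.0]
ft_force: [0.2, -0.4, -4.9]
grip_width: 0.365
grasp_force: 89.7
```

Run:
```python
from h import *
go([])
im=manip.camera("scene");cv2.imwrite("pics/s7.png",cv2.resize(im[160:370,160:400],None,fx=2.8,fy=2.8))
```

```text
at [0.4565 0.2632 0.211 ] joints [ 0.33  0.29 -1.08  1.71  0.26  1.31  0.64] t 14.375 F [ 0.2 -0.4 -4.9]
```

View pics/s7.png

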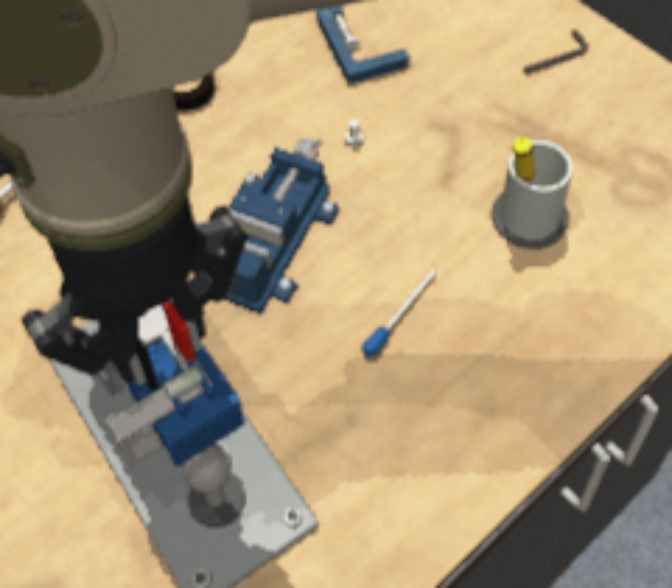

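The ball is clear beneath the raised coupler, and the pin is in the pot. One quick level check before handing in: I'll compare the coupler's front right corner, at s7 (240,403), with where a level lift would put it.

Run:
```python
from h import *
def proj(P):
    c=manip.calibration("scene");q=np.linalg.inv(np.array(c["world_from_camera"]))@np.append(P,1)
    return c["cx"]+c["fx"]*q[0]/-q[2],c["cy"]-c["fy"]*q[1]/-q[2]
c=np.array([.435,.2645]);u=np.array([np.cos(np.radians(-7)),np.sin(np.radians(-7))]);v=np.array([-u[1],u[0]])
f=c-.026*u-.026*v
for z in(.07,.08,.09,.1):print(z,np.round(proj([*f,z]),1),"lifted",np.round(proj([*f,z+.1035]),1))
print("seen seated 250.5,326.5; lifted 245.4,303.6");o=manip.get_obs();print(o["torque"],o["joint_velocities"])
```

```text
0.07 [251.9 330. ] lifted [247.3 308.2]
0.08 [251.5 328.1] lifted [246.8 305.8]
0.09 [251.1 326.1] lifted [246.3 303.3]
0.1 [250.7 324.1] lifted [245.8 300.9]
seen seated 250.5,326.5; lifted 245.4,303.6
[-0.0115856   0.02943221  0.01796906] [ 0.00041252 -0.00327571  0.00082029 -0.00119084  0.00047445  0.00194666
  0.00302466]
```

The corner is within half a pixel of a level lift, so the coupler is level and still.

```bash
python3 -c "
from workcell import manip
print(manip.hand_in())"
```

```text
the job is handed in; nothing more can be done
None
```

The job is handed in at about 14.5 s on the robot's clock: the pin stands in the pot, the latch was pulled with the coupler still on its ball, the coupler is held level and still about 10 cm above its seat, and the screwdriver, bolt and hex key were not touched; `hand_in()` gave no verdict.

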